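# Click the jar carriage in beside the dark honey standard and light the lamp

### The arm

A 6-joint arm with a two-finger parallel gripper is mounted at the origin on a cart in front of the work surface, level with it; the furniture and walls round the work are solid. World frame = base frame: x ahead of the robot, y to its left, z up, the work surface at z = 0. Lengths are in m, angles in rad, forces in N, time in s.
With the tool pointing down it reaches from about 0.3 to 0.875 m from the base axis. Payload 6.4 kg.
Tool frame: the origin (TCP) lies on the centre line of the jaws, within the pads' length; the fingertips stand 22 mm ahead of it and the grasp point (between the pads) lies 3 mm ahead of it; z points along the fingers, y is the line along which they close (so a half turn about z gives the same grasp; the last joint's range is limited). The gripper opens to 85 mm and grips with 20 to 120 N. Pads are 22 mm wide; open, the fingers measure 114 mm over their backs; the gripper's body (76 mm by 85 mm) begins 54 mm behind the grasp point. The pads swing forward as they close: fully open they stand 13 mm farther back than shut.
Start: joints at [0.932, 0.181, 1.607, -0, 1.354, -0.206], TCP at [0.241, 0.522, 0.253] pointing down, gripper open.
Joint ranges: [-2.99, 2.99], [-0.89, 2.07], [0.3, 2.58], [-1.14, 4.28], [0, 2.63], [-3.12, 3.12]. Speed limits (rad/s): [2.57, 2.57, 3.01, 3.14, 3.14, 3.14].

### API

Orientations are given as a unit quaternion [w, x, y, z].
In Python, from bench import ctrl gives the robot as it stands. The module is installed in compiled form; this text tells all that it offers.
- The arm moves only by the tool servo_tool, never from a script. Its argument "commands" is a list of rows, each a list of 3 entries, a list of its own where there are three numbers: the shift along the tool's x, y, z in mm, then the turn about the tool's z in rad, then the finger opening in mm, from 0 to 85.4. In form: [[[dx, dy, dz], turn, jaw], ...]. A call has 1 to 20 rows; each row shifts and turns the commanded pose from where the row before left it, along the tool's axes as they then stand; what a row does not reach is not made up. A row lasts 1/8 s, in which the tool goes at most 62.5 mm and 10.7 degrees, less where a joint would pass 70% of its speed; a pose out of reach is approached as far as the arm can. A call with a gripper value outside its range is refused whole. The fingers move at their own pace and stop on an object; the grip force is fixed at half the most. Time passes only in rows, so rows that do not move let the fingers close. It gives the time, the measured TCP pose, the force, the opening and the grip force at its end, in the units of the state.
- ctrl.get_obs(): the state, without advancing time (a new reading comes with each control period).
- ctrl.camera(name): name is "scene" or "top" or "wrist"; returns a dict with "color" (420x560x3 uint8, red, green, blue), "z_map" (420x560 float32, m along the optical axis (not along the pixel's ray), 0 where there is no reading), "fx", "fy", "cx", "cy" (pixels), "R" (3x3) and "t" (3): a world point X has camera coordinates R X + t. Camera axes: x right, y down, z forward; pixel columns grow to the right and rows downward; lengths in m; the calibration is good to about 2 mm. A picture is of the moment at which its call begins.
- ctrl.hand_in(): hands the job in; it is judged then, once.
The state is a dict: "time_s": time; "q": joint angles; "dq": joint speeds; "joint_efforts": joint torques, N m; "eef_pos": TCP position; "eef_rot": TCP orientation; "wrist_force": force on the tool from outside, world axes, zero at the start; "torque": the same for the moment, N m; "opening": opening from 0.0 (shut) to 1.0 (fully open); "grasp_force": force on a finger pad.
Only numpy, scipy, OpenCV 4.12 (cv2) and the standard library are available. Lean on these libraries where they do the work, as an engineer would, in place of code of your own. Each camera call takes 0.05 s, during which the arm holds its last target. There are 200 camera calls.

### The job

On the honey colour comparator, push the jar carriage along its rail by its blue paddle until it drops into the detent right in front of the dark brown colour standard, then press the green lamp button fully down and let it go. Push gently, neither touch the sample jar nor lift it out of its nest, and leave the other things on the table where they are.

Things in the scene. Friction and masses are not known exactly. Their poses are not given: they have to be found in the camera images.
- comparator: grey fixture on the table, immovable; base plate 14 mm thick, x -110 to +80, y -210 to +210 mm. Origin on the table under the middle of the rail; y runs along the rail (carriage goes to +y), x across it, away from the robot, to the white light panel (73 mm behind the rail, 123 mm high). Yaw within 0.2 rad. V-shaped detents at y = -30, +35, +100 mm, one before each standard
- carriage: aluminium jar carriage on the rail, deck 80 x 90 x 10 mm; origin at the middle of its underside, 34 mm above the table, axes as the comparator's; starts at comparator y -135 to -100 mm, slides 235 mm to +y; cannot be lifted. Moving takes about 2 N; once within some 6 mm of a detent's centre it is drawn in (push force dips) and stays; leaving a detent takes about 7 N either way
- push_pad (a point): centre of the upright blue push paddle on the carriage's arm, 80 mm from the rail on the robot's side, 84 mm above the table; paddle 34 mm (comparator x) x 12 mm (along the rail) x 62 mm tall, top 22 mm above this point; free to be pushed on its broad faces from -y or +y
- nest (a point): centre of the jar nest on the carriage (black ring, 68 mm outside, 9 mm high), on its floor, 44 mm above the table
- plunger (a joint): how far the carriage's spring roller plunger has dropped below the rail strip, m: about 0 between detents, 0.0055 to 0.006 when fully in a detent
- standard_dark: dark brown glass plate, 44 mm wide, 5 mm thick, upright in a black foot before the light panel, 52 mm behind the rail; top 90 mm above the table; fixed; origin under the middle of its foot, axes as the comparator's. The carriage is in its detent when the nest has the same comparator y. The three standards swap places from run to run
- standard_amber: the same with an orange amber plate
- standard_pale: the same with a pale yellow plate
- lamp_button (a joint): press of the green lamp button, m: 0 up, 0.006 fully down; spring return, 5 N to press fully
- lamp_button_top (a point): centre of the green button's top, 28 mm across, facing up, on a black pedestal at the +y end of the comparator, on the robot's side (comparator x = -84, y = +175 mm)
- sample: honey sample jar with a white lid, 55 mm across and 67 mm tall, standing loose in the nest; its top is 111 mm above the table; origin at the centre of its underside
- gold_jar: bystander: jar with a gold lid, 62 mm across, 81 mm tall, on the table beside the comparator's -y end; origin at the centre of its underside
- label_carton: bystander: small white and green box, 54 x 78 x 28 mm; origin at the centre of its underside
- pocket_meter: bystander: white and blue pocket refractometer, 54 x 112 x 32 mm; origin at the centre of its underside
- honey_jar: bystander: open jar, 69 mm across, 88 mm tall; origin at the centre of its underside
- blue_lid: bystander: dark blue jar lid, 62 mm across, 14 mm thick; origin at the centre of its underside
- funnel: bystander: white funnel standing mouth down, 96 mm across, 100 mm tall; origin at the centre of its underside

How it is judged:
By the outcome, as a careful person would: the job done as asked, in the order asked, and still so for the second after the job is handed in, with the robot touching nothing.
It also fails if it takes over 48 s, if anything falls off the work surface, if the arm or the gripper's body presses on something with over 40 N, if the wrist force passes 120 N, or if a joint passes its speed limit or range.

## Working session

There is one attempt and no reset: what is moved stays moved. The work goes in short steps, Python scripts to look and compute and a tool call to move; the robot and the scene stay as the last step left them, time stands still between calls to the robot, and variables do not carry over. Pictures are saved under pics/ and viewed, at most 10 in all, crops included, and the job is handed in when it is done.

Besides the shell and the picture viewer there is one more tool, called after ">>>" as name(argument=value, ...) on one line, values as JSON. servo_tool: Moves the arm, as the interface text tells. Its arguments: {"type":"object","properties":{"commands":{"type":"array"}},"required":["commands"]}

```bash
mkdir -p pics
python3 - <<'E'
from bench import ctrl
import cv2,numpy as np
o=ctrl.get_obs();print(o)
for n in("top","scene"):
    c=ctrl.camera(n);np.savez(f"{n}.npz",**c);cv2.imwrite(f"pics/{n}0.png",c["color"][:,:,::-1]);print(n,c["fx"],c["cx"],c["cy"],c["R"],c["t"])
E
```

```text
{'time_s': 0.0, 'q': array([ 9.31663485e-01,  1.81509540e-01,  1.60799405e+00,  1.11945970e-05,
        1.35381358e+00, -2.06306035e-01]), 'dq': array([ 0.00038513, -0.00125621,  0.0004214 , -0.00049783, -0.00193783,
        0.00145009]), 'joint_efforts': array([ 6.97879059e-04, -4.44882810e+01, -3.51335621e+01, -2.85796132e-04,
        9.18465375e-03, -6.34581156e-06]), 'eef_pos': array([0.24085097, 0.52156516, 0.25240858]), 'eef_rot': array([-3.58718176e-04,  2.14729178e-01,  9.76673250e-01, -7.84116643e-04]), 'wrist_force': array([ 0.27234909, -0.00927668,  0.19383196]), 'torque': array([ 0.0167265 ,  0.02943649, -0.05359608]), 'grasp_force': 0.0, 'opening': 0.9958518784607081}
top 407.67908426690155 274.047688082765 210.7830007886024 [[-7.01401005e-03 -9.99974981e-01  9.17183874e-04]
 [-9.89597814e-01  6.80941971e-03 -1.43700376e-01]
 [ 1.43690535e-01 -1.91555904e-03 -9.89620817e-01]] [-0.09901754  0.54619427  1.31000656]
scene 392.6365337170864 280.8315934173895 207.85393648523188 [[ 0.4055928  -0.91374345 -0.02382005]
 [-0.54686966 -0.2216987  -0.80733095]
 [ 0.73241249  0.34047408 -0.58961797]] [-0.29880086  0.3382114   1.09473299]
```

View pics/top0.png

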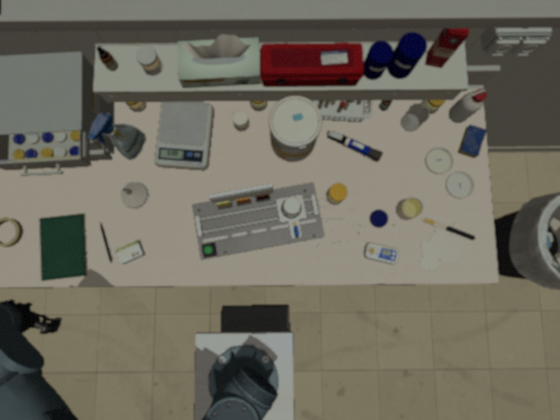

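View pics/scene0.png

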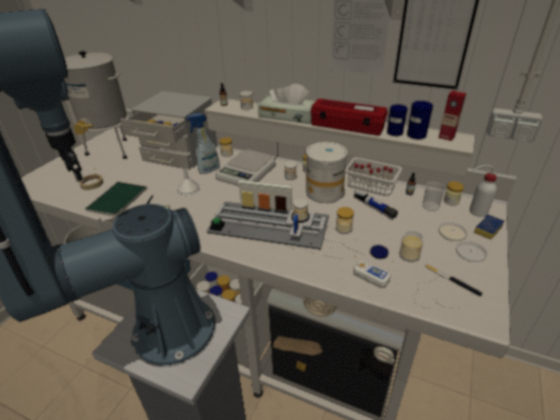

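The top view shows the button near (208,249), the paddle near (296,231), the jar near (292,206) and the standards along (218–268,~200). In the scene view the dark plate looks rightmost, around (281,204). Next I'll measure these and look at enlarged crops.

```bash
cat > h.py <<'E'
import numpy as np,cv2
def world(c,u,v,z=None):
    R,t=c["R"],c["t"];u=np.asarray(u,float);v=np.asarray(v,float)
    d=np.stack([(u-c["cx"])/c["fx"],(v-c["cy"])/c["fy"],np.ones_like(u)],-1)@R
    o=-R.T@t
    if z is None:
        s=c["z_map"][np.round(v).astype(int),np.round(u).astype(int)]
    else: s=(z-o[2])/d[...,2]
    return o+d*np.asarray(s)[...,None]
def blobs(c,lo,hi,roi,amin=4):
    hsv=cv2.cvtColor(c["color"],cv2.COLOR_RGB2HSV);m=cv2.inRange(hsv,lo,hi)
    k=np.zeros_like(m);u0,u1,v0,v1=roi;k[v0:v1,u0:u1]=255;m&=k
    n,l,s,ce=cv2.connectedComponentsWithStats(m)
    return [(s[i,4],ce[i],np.nonzero(l==i)) for i in range(1,n) if s[i,4]>=amin]
E
python3 - <<'E'
from h import *
np.set_printoptions(precision=4,suppress=True)
ims=[]
for n,roi in(("top",(185,335,170,270)),("scene",(200,350,175,255))):
    c=dict(np.load(n+".npz"))
    for nm,lo,hi in(("green",(45,100,30),(85,255,255)),("blue",(100,130,60),(125,255,255)),("amber",(8,150,80),(20,255,255)),("yel",(20,80,120),(32,255,255)),("dark",(0,80,15),(12,255,90))):
        for a,ce,(v,u) in blobs(c,lo,hi,roi):
            p=world(c,u,v); print(n,nm,a,ce,p.mean(0),p.min(0),p.max(0))
    u0,u1,v0,v1=roi; cr=c["color"][v0:v1,u0:u1,::-1]
    ims.append(cv2.resize(cr,(750,int(750*(v1-v0)/(u1-u0))),interpolation=cv2.INTER_CUBIC))
    cv2.imwrite(f"pics/{n}crop.png",ims[-1])
# base plate
c=dict(np.load("top.npz"));V,U=np.mgrid[170:270,185:335]
P=world(c,U,V);m=((P[...,2]>.008)&(P[...,2]<.022)).astype(np.uint8)
g=c["color"][170:270,185:335].astype(int);m2=((g.max(-1)<150)&(P[...,2]<.14)&(P[...,2]>.004)).astype(np.uint8)
n,l,s,ce=cv2.connectedComponentsWithStats(m2);i=1+s[1:,4].argmax();v,u=np.nonzero(l==i)
q=world(c,u+185,v+170,.014)[:,:2].astype(np.float32)
print(cv2.minAreaRect(q*1000),cv2.boxPoints(cv2.minAreaRect(q*1000)))
E
```

```text
top green 66 [207.7424 249.1515] [0.4186 0.1096 0.071 ] [ 0.3516 -0.1002  0.0355] [0.4335 0.1273 1.375 ]
top blue 20 [295.95 231.05] [ 0.4716 -0.1707  0.1043] [ 0.4591 -0.1739  0.0928] [ 0.484  -0.1675  0.1118]
top amber 24 [242.7917 199.2083] [ 0.5772 -0.0026  0.0845] [ 0.5738 -0.0197  0.0684] [0.5801 0.0155 0.0941]
top yel 64 [332.2812 191.125 ] [ 0.6023 -0.2912  0.0814] [ 0.5771 -0.2978  0.0711] [ 0.6267 -0.283   0.0883]
top yel 4 [294.   223.25] [ 0.5015 -0.1674  0.0571] [ 0.4992 -0.1705  0.0555] [ 0.5025 -0.1642  0.0604]
top dark 40 [262.15 195.95] [ 0.5826 -0.0652  0.1105] [ 0.3516 -0.1002  0.0439] [ 0.5933 -0.0452  1.375 ]
top dark 23 [243.2174 201.8261] [ 0.5761 -0.0007  0.0403] [ 0.5726 -0.0208  0.0232] [0.5794 0.0184 0.0572]
scene green 36 [216.4444 220.7778] [0.4156 0.1085 0.0503] [0.4026 0.0993 0.0425] [0.4266 0.1202 0.0571]
scene blue 35 [295.1714 222.0857] [ 0.4653 -0.1757  0.0926] [ 0.4583 -0.1785  0.0626] [ 0.4783 -0.1701  0.1109]
scene amber 94 [325. 183.] [ 0.7231 -0.1932  0.0998] [-0.4956 -0.5708  0.0803] [ 0.7859 -0.1172  0.9114]
scene amber 7 [310.2857 188.7143] 
[... 551 characters left out ...]
2  0.0834] [ 0.5699 -0.3286  0.0756] [ 0.6234 -0.2844  0.0877]
scene yel 19 [300.4211 213.6316] [ 0.5308 -0.1688  0.0805] [ 0.526  -0.1743  0.0677] [ 0.5358 -0.1596  0.0927]
scene yel 113 [343.8142 224.5487] [ 0.5752 -0.3156  0.043 ] [ 0.5657 -0.3324  0.0157] [ 0.5882 -0.2932  0.0673]
scene dark 114 [280.1404 202.7807] [ 0.5888 -0.0644  0.0611] [ 0.5828 -0.0838  0.0253] [ 0.5953 -0.0455  0.0926]
scene dark 19 [264.2632 208.1053] [ 0.5747 -0.0035  0.0294] [ 0.5682 -0.023   0.0259] [0.5794 0.0136 0.0326]
((530.5473022460938, -48.96693420410156), (233.7987518310547, 433.18896484375), 11.406105995178223) [[ 373.1226  140.2316]
 [ 458.7908 -284.4019]
 [ 687.972  -238.1655]
 [ 602.3038  186.468 ]]
```

View pics/topcrop.png

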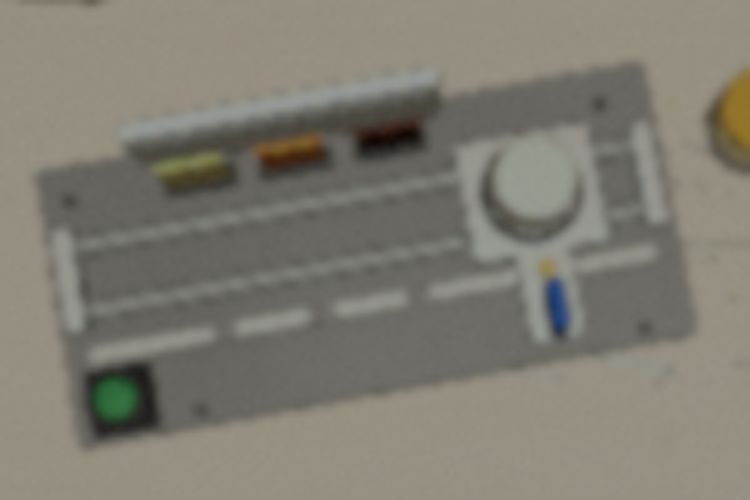

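View pics/scenecrop.png

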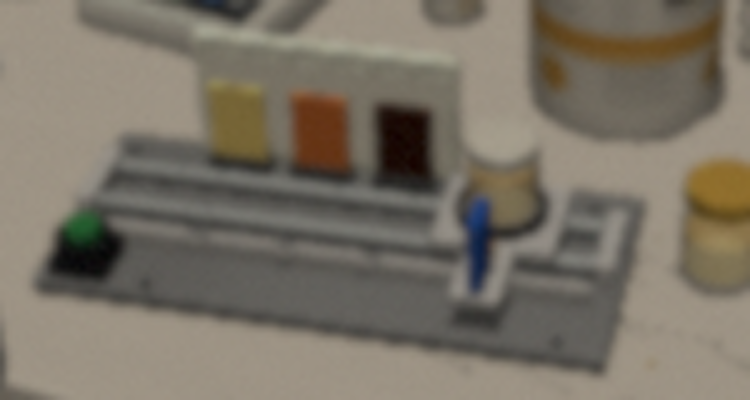

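The enlarged views show dark as the plate nearest the carriage, which is the first detent (y = -30), then amber, then pale at +y. In the enlarged top crop the base corners are near (38,172), (640,65), (693,335) and (85,448). I'll use them to fit the comparator frame.

Run:
```python
from h import *
np.set_printoptions(precision=4,suppress=True)
c=dict(np.load("top.npz"))
def fit(M,W):
    a,b=M-M.mean(0),W-W.mean(0);th=np.arctan2((a[:,0]*b[:,1]-a[:,1]*b[:,0]).sum(),(a*b).sum())
    R=np.array([[np.cos(th),-np.sin(th)],[np.sin(th),np.cos(th)]]);t=W.mean(0)-R@M.mean(0);return th,R,t,W-M@R.T-t
px=np.array([[38,172],[640,65],[693,335],[85,448]])/5+[185,170]
W=world(c,px[:,0],px[:,1],.014)[:,:2];M=np.array([[80,210],[80,-210],[-110,-210],[-110,210]])/1e3
W=np.vstack([W]);th,R,t,r=fit(M,W);print("base",th,t,r)
def C(p):return (np.asarray(p)[...,:2]-t)@R
for n in("top","scene"):
    c=dict(np.load(n+".npz"))
    for nm,lo,hi,roi,zz in(("green",(45,100,30),(85,255,255),(195,230,205,265),.05),("blue",(100,130,60),(125,255,255),(285,305,205,245),.1),("amb",(8,150,80),(20,255,255),(230,275,185,212),.08),("dark",(0,80,15),(12,255,90),(255,290,185,215),.08)):
        for a,ce,(v,u) in blobs(c,lo,hi,roi,15):
            p=world(c,u,v);p=p[p[:,2]<.2];q=C(p);print(n,nm,len(p),"med",np.median(q,0),"rng",q.min(0),q.max(0),"z",np.percentile(p[:,2],[2,50,98]))
c=dict(np.load("top.npz"));V,U=np.mgrid[190:222,275:310];P=world(c,U,V).reshape(-1,3)
s=P[(P[:,2]>.105)&(P[:,2]<.12)];print("lid",len(s),C(s).mean(0),C(s).min(0),C(s).max(0),np.median(s[:,2]))
```

```text
base 0.17501955554328766 [ 0.5307 -0.0461] [[-0.     -0.0024]
 [-0.0021  0.0027]
 [ 0.0006  0.0041]
 [ 0.0015 -0.0044]]
top green 65 med [-0.082   0.1756] rng [-0.0944  0.161 ] [-0.0669  0.1915] z [0.0371 0.0522 0.0576]
top blue 20 med [-0.0802 -0.1122] rng [-0.0927 -0.1156] [-0.0676 -0.1098] z [0.0939 0.1051 0.1114]
top amb 24 med [0.0531 0.0343] rng [0.0518 0.0174] [0.0557 0.0531] z [0.0688 0.0874 0.0933]
top dark 39 med [ 0.0534 -0.0278] rng [ 0.0521 -0.0479] [ 0.0577 -0.0089] z [0.0502 0.0823 0.0953]
scene green 36 med [-0.0867  0.1711] rng [-0.0982  0.1631] [-0.0763  0.1839] z [0.0427 0.0506 0.0571]
scene blue 35 med [-0.087  -0.1168] rng [-0.0937 -0.1191] [-0.0737 -0.1113] z [0.0651 0.0947 0.1105]
scene amb 125 med [0.0536 0.0348] rng [0.0475 0.0175] [0.0589 0.0555] z [0.0306 0.0601 0.0897]
scene dark 114 med [ 0.0542 -0.0277] rng [ 0.0475 -0.0476] [ 0.0607 -0.01  ] z [0.0318 0.061  0.0899]
scene dark 19 med [0.0519 0.0341] rng [0.0454 0.0148] [0.0555 0.0514] z [0.0263 0.0297 0.0326]
lid 227 [ 0.0028 -0.1155] [-0.0233 -0.1415] [ 0.0286 -0.0896] 0.11188298496185389
```

>>> servo_tool(commands=[[[0,0,0],0.18,0],[[0,0,0],0.18,0],[[0,0,0],0.18,0],[[0,0,0],0.18,0],[[0,0,0],0.18,0],[[0,0,0],0.063,0],[[-20,3,0],0,0],[[-40,5.5,0],0,0],[[-45,6,0],0,0],[[-45,6,0],0,0],[[-45,6,0],0,0],[[-45,6,0],0,0],[[-45,6,0],0,0],[[-45,6,0],0,0],[[-45,6,0],0,0],[[-45,6,0],0,0],[[-45,6,0],0,0],[[-45,6,0],0,0],[[-40,5.5,0],0,0],[[-20,3,0],0,0]])

```text
time_s: 2.6
eef_pos: [0.4157, -0.0283, 0.253]
eef_rot: [-0.0, 0.643, 0.766, -0.0]
wrist_force: [0.4, 0.0, 0.0]
opening: 0.002
grasp_force: 0.0
```

```bash
cat >> h.py <<'E'
def comp(p,th=.175,t=(.5307,-.0461)):
    c,s=np.cos(th),np.sin(th);d=np.asarray(p)[...,:2]-np.array(t);return d@np.array([[c,-s],[s,c]])
E
cat > st.py <<'E'
from h import *;from bench import ctrl
from scipy.spatial.transform import Rotation as Ro
o=ctrl.get_obs();w=o["eef_rot"];R=Ro.from_quat(np.r_[w[1:],w[0]]).as_matrix()
print("t",o["time_s"],"comp mm",comp(o["eef_pos"])*1e3,"z",o["eef_pos"][2],"xdir",np.arctan2(R[1,0],R[0,0])-np.pi/2,"tilt",R[:,2],"F",o["wrist_force"],"open",o["opening"],"q",o["q"].round(2))
E
python3 st.py
```

```text
t 2.6 comp mm [-110.16597941   37.55613741] z 0.2530105949256137 xdir 0.1738770265338816 tilt [-4.08836835e-04 -4.30760346e-04 -9.99999824e-01] F [0.44696258 0.02433108 0.01765826] open 0.0017337790525380138 q [-0.35 -0.19  1.98 -0.    1.36 -0.53]
```

>>> servo_tool(commands=[[[-30,5,0],0,0],[[-40,6,0],0,0],[[-40,6,0],0,0],[[-40,6,0],0,0],[[-30,5,0],0,0],[[-17,2,0],0,0],[[0,0,20],0,0],[[0,0,30],0,0],[[0,0,30],0,0],[[0,0,30],0,0],[[0,0,30],0,0],[[0,0,20],0,0],[[0,0,8],0,0],[[0,0,0],0,0]])

```text
time_s: 4.35
eef_pos: [0.4797, -0.2144, 0.0852]
eef_rot: [-0.0, 0.642, 0.766, -0.0]
wrist_force: [-0.5, 0.0, -0.4]
opening: -0.0
grasp_force: 0.0
```

```bash
python3 st.py
python3 - <<'E'
from h import *;from bench import ctrl
c=ctrl.camera("scene");a=c["color"][170:250,250:350,::-1];b=ctrl.camera("wrist")["color"][:,:,::-1]
a=cv2.resize(a,(525,420),interpolation=cv2.INTER_CUBIC);b=cv2.resize(b,(275,420*275//560))
b=cv2.copyMakeBorder(b,0,420-b.shape[0],0,0,cv2.BORDER_CONSTANT);cv2.imwrite("pics/s2.png",np.hstack([a,b]))
E
```

```text
t 4.35 comp mm [ -79.53484221 -156.84169098] z 0.08523598896287374 xdir 0.17548062226687744 tilt [-6.69007906e-04  4.55225941e-04 -9.99999673e-01] F [-0.48497057  0.0343025  -0.41099149] open -0.00016784845156798164 q [-0.65  0.29  1.85 -0.    1.   -0.82]
```

View pics/s2.png

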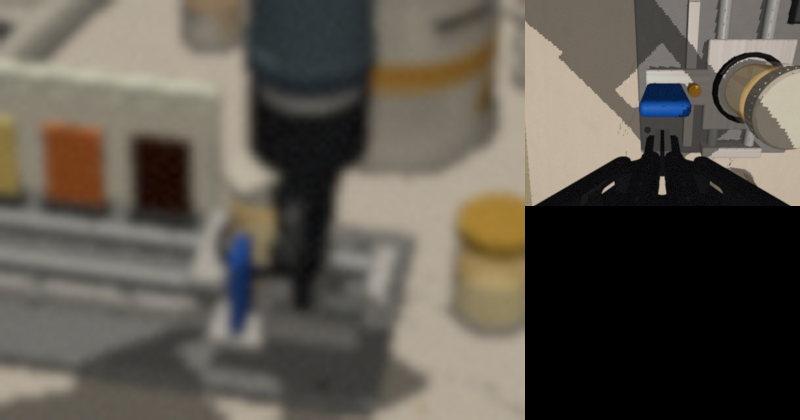

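The fingers stand behind the paddle (paddle at about (240,285) in the crop) and are lined up with it. They're clear of the jar. I'll move up to contact.

>>> servo_tool(commands=[[[8,0,0],0,0],[[8,0,0],0,0],[[4,0,0],0,0],[[2,0,0],0,0],[[2,0,0],0,0],[[2,0,0],0,0],[[2,0,0],0,0],[[2,0,0],0,0],[[2,0,0],0,0]])

```text
time_s: 5.58
eef_pos: [0.4746, -0.1832, 0.0854]
eef_rot: [0.0, 0.643, 0.766, -0.0]
wrist_force: [-0.3, -2.0, -0.5]
opening: 0.002
grasp_force: 0.0
```

```bash
python3 st.py
```

```text
t 5.575 comp mm [ -79.14733559 -125.18956946] z 0.0853642098289629 xdir 0.1749185787090901 tilt [ 2.04739481e-04 -1.83993546e-04 -9.99999962e-01] F [-0.30897815 -1.98848599 -0.45492331] open 0.002220272066440729 q [-0.6   0.26  1.89 -0.    0.99 -0.78]
```

>>> servo_tool(commands=[[[4,0,0],0,0],[[4,0,0],0,0],[[4,0,0],0,0],[[4,0,0],0,0],[[4,0,0],0,0],[[4,0,0],0,0],[[4,0,0],0,0],[[4,0,0],0,0],[[4,0,0],0,0],[[4,0,0],0,0],[[4,0,0],0,0],[[4,0,0],0,0],[[4,0,0],0,0],[[3,0,0],0,0],[[2,0,0],0,0],[[2,0,0],0,0],[[0,0,0],0,0]])

```text
time_s: 7.7
eef_pos: [0.464, -0.1247, 0.0852]
eef_rot: [-0.0, 0.643, 0.766, 0.0]
wrist_force: [-0.1, -0.3, 0.5]
opening: 0.001
grasp_force: 0.0
```

```bash
cat > look.py <<'E'
from h import *;from bench import ctrl
for n,roi in(("top",(200,305,205,250)),("scene",(200,310,190,250))):
    c=ctrl.camera(n)
    for a,ce,(v,u) in blobs(c,(100,130,60),(125,255,255),roi,8):
        p=world(c,u,v);p=p[p[:,2]<.13];print(n,a,"paddle px",ce.round(1),"med",np.median(comp(p),0),"at z.1",comp(world(c,ce[0],ce[1],.1)))
E
python3 st.py; python3 look.py
```

```text
t 7.7 comp mm [-79.33174846 -65.82528213] z 0.08519720153678217 xdir 0.17512093499612158 tilt [-3.82181432e-04  4.05734991e-04 -9.99999845e-01] F [-0.08965796 -0.28797302  0.54884886] open 0.0012134659653916355 q [-0.51  0.2   1.96  0.    0.97 -0.69]
scene 24 paddle px [275.9 223.5] med [-0.09027355 -0.04981707] at z.1 [-0.11699162 -0.0571346 ]
```

>>> servo_tool(commands=[[[2,0,0],0,0],[[2,0,0],0,0],[[2,0,0],0,0],[[2,0,0],0,0]])

```text
time_s: 8.3
eef_pos: [0.4627, -0.117, 0.0852]
eef_rot: [-0.0, 0.643, 0.766, -0.0]
wrist_force: [-0.1, -2.7, -0.6]
opening: 0.004
grasp_force: 0.0
```

>>> servo_tool(commands=[[[1,0,0],0,0]])

```text
time_s: 8.43
eef_pos: [0.4625, -0.116, 0.0852]
eef_rot: [-0.0, 0.643, 0.766, -0.0]
wrist_force: [-0.0, -1.9, -0.5]
opening: -0.003
grasp_force: 0.0
```

>>> servo_tool(commands=[[[1,0,0],0,0]])

```text
time_s: 8.55
eef_pos: [0.4624, -0.115, 0.0853]
eef_rot: [-0.0, 0.643, 0.766, 0.0]
wrist_force: [-0.2, -0.5, -0.5]
opening: -0.002
grasp_force: 0.0
```

>>> servo_tool(commands=[[[1,0,0],0,0]])

```text
time_s: 8.68
eef_pos: [0.4623, -0.114, 0.0853]
eef_rot: [-0.0, 0.643, 0.766, 0.0]
wrist_force: [-0.1, -1.1, -0.4]
opening: -0.004
grasp_force: 0.0
```

```bash
python3 st.py; python3 look.py
```

```text
t 8.675 comp mm [-79.20894352 -54.98194813] z 0.08526636753235073 xdir 0.17495466333148424 tilt [-6.52374306e-05  2.11076007e-04 -9.99999976e-01] F [-0.0573755  -1.06661702 -0.43123453] open -0.003980371914977614 q [-0.49  0.2   1.98  0.    0.97 -0.67]
scene 24 paddle px [272.9 223.5] med [-0.09143402 -0.03905864] at z.1 [-0.11910097 -0.04736921]
```

>>> servo_tool(commands=[[[1,0,0],0,0]])

```text
time_s: 8.9
eef_pos: [0.4621, -0.1131, 0.0853]
eef_rot: [-0.0, 0.643, 0.766, 0.0]
wrist_force: [-0.4, -0.1, 0.1]
opening: -0.004
grasp_force: 0.0
```

>>> servo_tool(commands=[[[1,0,0],0,0]])

```text
time_s: 9.02
eef_pos: [0.4619, -0.112, 0.0853]
eef_rot: [-0.0, 0.643, 0.766, 0.0]
wrist_force: [-0.3, 0.4, 0.1]
opening: -0.001
grasp_force: 0.0
```

>>> servo_tool(commands=[[[1,0,0],0,0]])

```text
time_s: 9.15
eef_pos: [0.4617, -0.1111, 0.0853]
eef_rot: [-0.0, 0.643, 0.766, 0.0]
wrist_force: [0.2, 0.4, -0.2]
opening: 0.004
grasp_force: 0.0
```

```bash
python3 st.py; python3 look.py
```

```text
t 9.15 comp mm [-79.22857782 -51.98193056] z 0.08526460478028633 xdir 0.17499914699885277 tilt [-7.20520842e-05  1.68266291e-04 -9.99999983e-01] F [ 0.22966003  0.40928941 -0.17094231] open 0.0036553744237625614 q [-0.49  0.19  1.98  0.    0.97 -0.66]
scene 25 paddle px [270.9 222.6] med [-0.09103128 -0.03245019] at z.1 [-0.1158385  -0.03961468]
```

>>> servo_tool(commands=[[[1,0,0],0,0]])

```text
time_s: 9.38
eef_pos: [0.4616, -0.1102, 0.0853]
eef_rot: [0.0, 0.643, 0.766, 0.0]
wrist_force: [-0.4, 0.0, -1.3]
opening: -0.001
grasp_force: 0.0
```

>>> servo_tool(commands=[[[1,0,0],0,0]])

```text
time_s: 9.5
eef_pos: [0.4614, -0.1092, 0.0853]
eef_rot: [-0.0, 0.643, 0.766, -0.0]
wrist_force: [-1.1, -0.5, -0.5]
opening: 0.004
grasp_force: 0.0
```

>>> servo_tool(commands=[[[1,0,0],0,0]])

```text
time_s: 9.62
eef_pos: [0.4612, -0.1082, 0.0853]
eef_rot: [-0.0, 0.643, 0.766, -0.0]
wrist_force: [-0.3, 0.1, 0.8]
opening: 0.001
grasp_force: 0.0
```

No contact force even with the tool 2 mm short of the nominal detent contact, so the carriage has been drawn in. I'll back off, lift and check.

>>> servo_tool(commands=[[[-8,0,0],0,0],[[-16,0,0],0,0],[[-10,0,-5],0,0],[[0,0,-25],0,0],[[0,0,-40],0,0],[[0,0,-45],0,0],[[-20,-30,-20],0,0],[[-20,-40,0],0,0],[[0,-20,0],0,0]])

```text
time_s: 10.75
eef_pos: [0.3844, -0.1989, 0.2212]
eef_rot: [0.001, 0.644, 0.765, -0.0]
wrist_force: [-0.7, -0.4, 0.5]
opening: 0.0
grasp_force: 0.0
```

```bash
python3 st.py; python3 look.py
python3 - <<'E'
from h import *;from bench import ctrl
c=ctrl.camera("top");V,U=np.mgrid[180:222,235:300];P=world(c,U,V).reshape(-1,3)
s=P[(P[:,2]>.105)&(P[:,2]<.12)];q=comp(s);q=q[abs(q[:,0])<.04];print("lid",len(q),q.mean(0),q.min(0),q.max(0))
a=c["color"][170:270,185:335,::-1];b=ctrl.camera("scene")["color"][175:255,200:350,::-1]
cv2.imwrite("pics/s3.png",np.vstack([cv2.resize(x,(480,x.shape[0]*480//150),interpolation=cv2.INTER_CUBIC) for x in(a,b)]))
E
```

```text
t 10.75 comp mm [-170.64074693 -124.97986278] z 0.22119733724097512 xdir 0.1726227669472329 tilt [ 8.19819469e-04 -1.45810521e-03 -9.99998601e-01] F [-0.70448812 -0.41632394  0.50089891] open 0.00042208059655381435 q [-0.75 -0.12  1.98 -0.    1.28 -0.93]
top 10 paddle px [269.5 235.5] med [-0.07884294 -0.02856049] at z.1 [-0.07830892 -0.02860084]
scene 41 paddle px [271. 219.] med [-0.08614523 -0.03220955] at z.1 [-0.09704981 -0.03505656]
lid 225 [ 0.00234282 -0.02979219] [-0.02349937 -0.05548455] [ 0.02907572 -0.00378397]
```

View pics/s3.png

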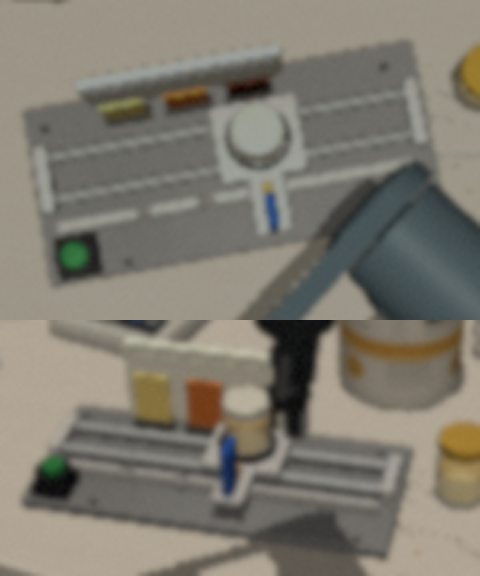

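The carriage sits in front of the dark plate: lid at y = -30 mm and paddle at -29 mm in the comparator frame. The jar is upright in its nest. Next, the button.

>>> servo_tool(commands=[[[15,5,0],0,0],[[30,8,0],0,0],[[40,10,0],0,0],[[40,10,0],0,0],[[40,10,0],0,0],[[40,10,0],0,0],[[40,12,0],0,0],[[30,12,0],0,0],[[15,6,0],0,0],[[8,3,0],0,0],[[0,0,20],0,0],[[0,0,30],0,0],[[0,0,30],0,0],[[0,0,25],0,0],[[0,0,12],0,0],[[0,0,8],0,0],[[0,0,0],0,0]])

```text
time_s: 13.08
eef_pos: [0.4184, 0.1116, 0.0953]
eef_rot: [-0.0, 0.643, 0.766, -0.0]
wrist_force: [-0.5, -0.4, -0.2]
opening: -0.0
grasp_force: 0.0
```

```bash
python3 st.py
python3 - <<'E'
from bench import ctrl;import cv2
cv2.imwrite("pics/w4.png",ctrl.camera("wrist")["color"][:,:,::-1])
E
```

```text
t 13.075 comp mm [-83.11686924 174.88134379] z 0.09534526189070731 xdir 0.175065349524274 tilt [-1.76168181e-04 -2.85831709e-05 -9.99999984e-01] F [-0.53359171 -0.38908255 -0.17053352] open -0.00038777114623787486 q [-0.01  0.09  2.08 -0.    0.98 -0.19]
```

View pics/w4.png

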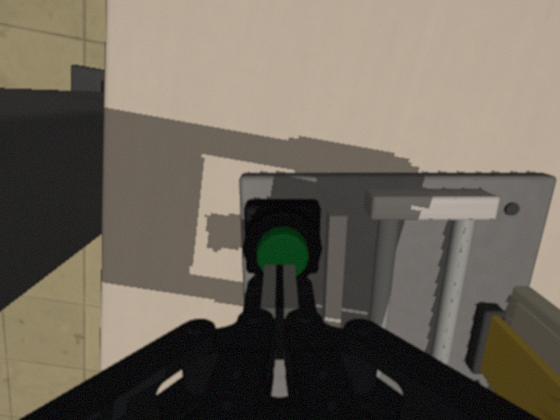

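The fingertips (about (281,268)) are right above the green button (about (283,253)). I'll press in small steps and watch the force.

>>> servo_tool(commands=[[[0,0,5],0,0],[[0,0,4],0,0],[[0,0,3],0,0],[[0,0,2],0,0],[[0,0,2],0,0],[[0,0,2],0,0]])

```text
time_s: 13.88
eef_pos: [0.4184, 0.1116, 0.0772]
eef_rot: [0.0, 0.643, 0.766, 0.0]
wrist_force: [0.0, 0.8, 0.6]
opening: 0.003
grasp_force: 0.0
```

>>> servo_tool(commands=[[[0,0,2],0,0]])

```text
time_s: 14.0
eef_pos: [0.4184, 0.1116, 0.0752]
eef_rot: [0.0, 0.643, 0.766, 0.0]
wrist_force: [-0.2, 0.3, -0.4]
opening: 0.002
grasp_force: 0.0
```

>>> servo_tool(commands=[[[0,0,2],0,0]])

```text
time_s: 14.12
eef_pos: [0.4184, 0.1116, 0.0732]
eef_rot: [0.0, 0.643, 0.766, -0.0]
wrist_force: [-0.5, -0.7, 2.3]
opening: 0.001
grasp_force: 0.9
```

Contact at about z = 0.075. I'll keep going until it bottoms out.

>>> servo_tool(commands=[[[0,0,1.5],0,0]])

```text
time_s: 14.25
eef_pos: [0.4184, 0.1116, 0.0718]
eef_rot: [0.0, 0.643, 0.766, -0.0]
wrist_force: [-0.4, -0.1, 3.0]
opening: -0.003
grasp_force: 1.3
```

>>> servo_tool(commands=[[[0,0,1.5],0,0]])

```text
time_s: 14.38
eef_pos: [0.4184, 0.1116, 0.0704]
eef_rot: [0.0, 0.643, 0.766, 0.0]
wrist_force: [-0.8, 0.4, 2.9]
opening: -0.002
grasp_force: 1.7
```

>>> servo_tool(commands=[[[0,0,1],0,0]])

```text
time_s: 14.5
eef_pos: [0.4184, 0.1116, 0.0694]
eef_rot: [0.0, 0.643, 0.766, 0.0]
wrist_force: [-1.0, -0.8, 4.3]
opening: 0.001
grasp_force: 2.0
```

>>> servo_tool(commands=[[[0,0,0.5],0,0]])

```text
time_s: 14.62
eef_pos: [0.4184, 0.1116, 0.0689]
eef_rot: [0.0, 0.643, 0.766, 0.0]
wrist_force: [-1.8, -0.9, 4.8]
opening: 0.001
grasp_force: 2.2
```

>>> servo_tool(commands=[[[0,0,0.5],0,0]])

```text
time_s: 14.75
eef_pos: [0.4184, 0.1116, 0.0684]
eef_rot: [0.0, 0.643, 0.766, 0.0]
wrist_force: [-1.5, -0.1, 4.3]
opening: 0.001
grasp_force: 2.3
```

>>> servo_tool(commands=[[[0,0,0.5],0,0],[[0,0,0],0,0]])

```text
time_s: 15.0
eef_pos: [0.4184, 0.1116, 0.068]
eef_rot: [0.0, 0.643, 0.766, 0.0]
wrist_force: [-2.4, -0.3, 7.3]
opening: 0.002
grasp_force: 3.4
```

>>> servo_tool(commands=[[[0,0,0.5],0,0],[[0,0,0],0,0]])

```text
time_s: 15.25
eef_pos: [0.4184, 0.1116, 0.0679]
eef_rot: [0.0, 0.643, 0.766, -0.0]
wrist_force: [-4.5, -0.6, 12.8]
opening: -0.003
grasp_force: 6.2
```

It's bottomed out: the force jumped to 12.8 N with almost no further travel. Releasing now.

>>> servo_tool(commands=[[[0,0,-3],0,0],[[0,0,-6],0,0],[[0,0,-15],0,0],[[0,0,-30],0,0],[[0,0,-40],0,0],[[0,-20,-40],0,0],[[10,-40,-20],0,0],[[20,-20,0],0,0],[[0,0,0],0,0],[[0,0,0],0,0]])

```text
time_s: 16.5
eef_pos: [0.3348, 0.127, 0.2217]
eef_rot: [0.001, 0.642, 0.766, 0.0]
wrist_force: [0.5, 0.6, -0.4]
opening: 0.006
grasp_force: 0.0
```

```bash
python3 st.py; python3 look.py
python3 - <<'E'
from h import *;from bench import ctrl
c=ctrl.camera("top");V,U=np.mgrid[180:222,235:300];P=world(c,U,V).reshape(-1,3)
s=P[(P[:,2]>.105)&(P[:,2]<.12)];q=comp(s);q=q[abs(q[:,0])<.04];print("lid",len(q),q.mean(0))
b=ctrl.camera("scene")["color"][165:285,195:425,::-1]
cv2.imwrite("pics/s5.png",cv2.resize(b,(690,360),interpolation=cv2.INTER_CUBIC))
E
```

```text
t 16.5 comp mm [-162.71804482  204.59151029] z 0.22174763344747866 xdir 0.17536538746712704 tilt [ 1.18983073e-03 -2.26760052e-04 -9.99999266e-01] F [ 0.48143231  0.6337882  -0.35355269] open 0.005578279477001572 q [ 0.03 -0.32  2.14 -0.    1.32 -0.15]
top 10 paddle px [269.5 235.5] med [-0.07893899 -0.02855649] at z.1 [-0.07830892 -0.02860084]
scene 40 paddle px [271.  218.9] med [-0.08799494 -0.03200141] at z.1 [-0.09627455 -0.03476252]
lid 225 [ 0.00238889 -0.02983734]
```

View pics/s5.png

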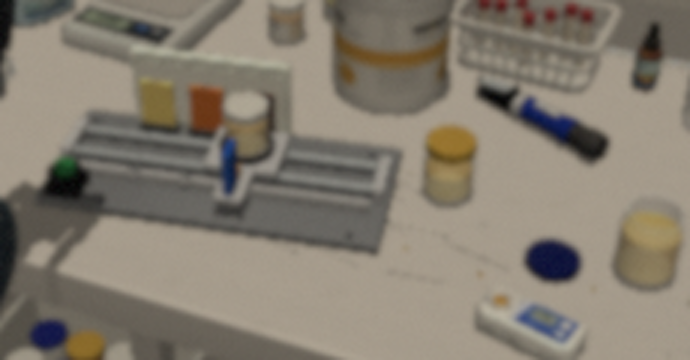

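The picture shows the carriage at about (230,165) in front of the dark plate, the button at (67,168) up again, and the bystanders where they were. I'm handing in.

```bash
python3 -c "
from bench import ctrl
print(ctrl.hand_in())"
```

```text
the job is handed in; nothing more can be done
None
```

I pushed the carriage into the detent in front of the dark brown standard, pressed the green lamp button fully down and released it, left the jar in its nest and the bystanders in place, and handed the job in at about 17 s; no verdict came back.

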